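Queue the amber jars in the photo lane

ROBOT

A 6-joint arm with a two-finger parallel gripper is mounted at the origin on the work surface. World frame = base frame: x ahead of the robot, y to its left, z up, the work surface at z = 0. Lengths are in m, angles in degrees, forces in N, time in s.
With the tool pointing down it reaches from about 0.25 to 0.8 m from the base axis. Payload 8.5 kg.
Tool frame: the origin (TCP) lies on the centre line of the jaws, within the pads' length; the fingertips stand 11 mm ahead of it and the grasp point (between the pads) lies 8 mm behind it; z points along the fingers, y is the direction in which the jaws open and shut (so a half turn about z gives the same grasp; the last joint's range is limited). The gripper opens to 85 mm and grips with 20 to 120 N. Pads are 22 mm wide; open, the fingers measure 114 mm over their backs; the gripper's body (76 mm by 85 mm) begins 54 mm behind the grasp point. The pads swing forward as they close: fully open they stand 13 mm farther back than shut.
Start: joints at [-63.197, 13.648, -0.773, 75.585, 0, 90], TCP at [0.237, -0.469, 0.242] pointing down, gripper open.
Joint ranges: [-152.45, 152.45], [-59.26, 108.67], [-65.41, 83.53], [-104.44, 129.93], [-82.83, 76.93], [-180, 180]. Speed limits (degrees/s): [127.2, 127.2, 159.86, 180, 180, 180].

INTERFACE

Orientations are given as [roll, pitch, yaw] about the fixed x, y, z axes, in that order (R = Rz(yaw) Ry(pitch) Rx(roll)).
In Python, from station import bot gives the robot as it stands. The module is installed in compiled form; this text tells all that it offers.
- The arm moves only by the tool send_rows, never from a script. Its arguments are lists of equal length, an entry for each row: "delta_rot": the turn, a rotation vector about the tool's x, y, z in degrees, a list of three; "delta_pos": the shift along the tool's x, y, z in mm, a list of three; "fingers": the closure in counts, from 0 (fully open) to 255 (shut). In form: {"delta_rot": [[wx, wy, wz], ...], "delta_pos": [[x, y, z], ...], "fingers": [fingers, ...]}. A call has 1 to 5 rows; each row shifts and turns the commanded pose from where the row before left it, along the tool's axes as they then stand; what a row does not reach is not made up. A row lasts 1/8 s, in which the tool goes at most 62.5 mm and 10.7 degrees, less where a joint would pass 70% of its speed; a pose out of reach is approached as far as the arm can. A call is refused whole if a number of a shift passes 62.5 or a number of a turn 10.7, either way. A call with a gripper value outside its range is refused whole. The fingers move at their own pace and stop on an object; the grip force is fixed at half the most. Time passes only in rows, so rows that do not move let the fingers close. It gives the time, the measured TCP pose, the force and the opening at its end, in the units of the state.
- bot.get_obs(): the state, without advancing time (a new reading comes with each control period).
- bot.snapshot(name): name is "side" or "top"; returns the picture (420x560x3 uint8, blue, green, red); there is no depth.
- bot.camera_info(name): a dict with "K" (3x3 intrinsics, pixels), "eye" and "attitude" of the camera in the world. Camera axes: x right, y up, looking along -z (the intrinsics and any distortion apply to the point x, -y, -z); pixel columns grow to the right and rows downward; lengths in m; the calibration is good to about 2 mm. A picture is of the moment at which its call begins. camera_info takes no time and is no camera call.
- bot.close_job(): hands the job in, once; it reports no verdict.
The state is a dict: "time": time; "joint_positions": joint angles; "joint_velocities": joint speeds; "joint_torque": joint torques, N m; "eef_pos": TCP position; "tcp_rot": TCP orientation; "ft_force": force on the tool from outside, world axes, zero at the start; "moment": the same for the moment, N m; "gripper_width": opening from 0.0 (shut) to 1.0 (fully open).
Only numpy, scipy, OpenCV 4.12 (cv2) and the standard library are available. Lean on these libraries where they do the work, as an engineer would, in place of code of your own. Each camera call takes 0.05 s, during which the arm holds its last target. There are 200 camera calls.

TASK

The two amber jars with dark red lids are next to be photographed for the sale list: slide them along the bench, one by one and standing upright, into the low wooden lane, the first right up to the brass end stop and the second up against the first. Either may go first; push the first one home before bringing the other, do not lift them off the bench, and leave the pale porcelain jar standing where it is.

Things in the scene. Friction and masses are not known exactly. Their poses are not given: they have to be found in the camera images.
- amber_a_mid (a point): One of the two amber jars: squat round lidded jar, upright on the bench: brown-amber body with dark medallions, dark red wooden lid. Body 56 mm across up to 44 mm height, narrower above (lid 46 mm across), 70 mm tall over all, about 0.25 kg, underside flat. This point is on its axis, half-way up (35 mm above its underside); z is its axis, up.
- amber_b_mid (a point): The other amber jar, just like the first: squat round lidded jar, upright on the bench: brown-amber body with dark medallions, dark red wooden lid. Body 56 mm across up to 44 mm height, narrower above (lid 46 mm across), 70 mm tall over all, about 0.25 kg, underside flat. This point is on its axis, half-way up (35 mm above its underside); z is its axis, up.
- porcelain_mid (a point): A bystander of the same shape and size, to be left alone: squat round lidded jar, upright on the bench: pale porcelain with blue bands, white lid. Body 56 mm across up to 44 mm height, narrower above (lid 46 mm across), 70 mm tall over all, about 0.25 kg, underside flat. This point is on its axis, half-way up (35 mm above its underside); z is its axis, up.
- lane: Lane fixed to the bench, open to it below: two dark red rails 14 mm high, 12 mm thick, 68 mm apart inside, closed by a brass stop 30 mm high. Origin on the bench, centred at the mouth where the straight part starts; y runs along the lane to the stop's inner face at y = 140 mm, x across, z up. Rails flare 31 deg back to y = -48 mm, 132 mm apart. Jars start at y = -130 to -290 mm, 40 mm or more between them.
There are look-alikes about, which are no part of the job. Leave any green or turquoise look-alike of the part that bears amber_b_mid alone.

How it is judged:
By the outcome, as a careful person would: the job done as asked, in the order asked, and still so for the second after the job is handed in, with the robot touching nothing.
It also fails if it takes over 62 s, if anything falls off the work surface, if the arm or the gripper's body presses on something with over 40 N, if the wrist force passes 120 N, or if a joint passes its speed limit or range.

## Working session

There is one attempt and no reset: what is moved stays moved. The work goes in short steps, Python scripts to look and compute and a tool call to move; the robot and the scene stay as the last step left them, time stands still between calls to the robot, and variables do not carry over. Pictures are saved under pics/ and viewed, about 8 in all and at most 12, crops included, and the job is handed in when it is done.

Besides the shell and the picture viewer there is one more tool, called after "Request:" in YAML: its name, and indented under it one key for each argument. send_rows: Moves the arm, as the interface text tells. Its arguments: {"type":"object","properties":{"delta_rot":{"type":"array","items":{"type":"array","items":{"type":"number"}}},"delta_pos":{"type":"array","items":{"type":"array","items":{"type":"number"}}},"fingers":{"type":"array","items":{"type":"number"}}},"required":["delta_rot","delta_pos","fingers"]}

```bash
mkdir -p pics
python3 - <<'E'
from station import bot
import cv2
for n in("top","side"):
    cv2.imwrite(f"pics/{n}0.png",bot.snapshot(n)); c=bot.camera_info(n); print(n,c)
o=bot.get_obs(); print(o)
E
```

```text
top {'K': array([[525.89058639,   0.        , 287.53833108],
       [  0.        , 525.89058639, 207.59925869],
       [  0.        ,   0.        ,   1.        ]]), 'eye': array([ 0.40605021, -0.04206509,  1.08498209]), 'attitude': array([  9.98508344,   0.10818976, -89.77884402])}
side {'K': array([[531.35015412,   0.        , 289.4108129 ],
       [  0.        , 531.35015412, 217.77239536],
       [  0.        ,   0.        ,   1.        ]]), 'eye': array([0.15815573, 0.60244587, 0.66048252]), 'attitude': array([  52.43646763,   -0.3728043 , -144.9692252 ])}
{'time': 0.1, 'joint_positions': array([-6.31976381e+01,  1.36790796e+01, -8.09707806e-01,  7.55833380e+01,
       -9.61948588e-04,  9.00001985e+01]), 'joint_velocities': array([ 0.01825838, -0.15753088,  0.14031619, -0.03387941,  0.01753148,
       -0.02877385]), 'joint_torque': array([ 2.79786809e-04, -5.39718497e+01,  3.46999705e+01,  1.34287012e-02,
        1.43500938e-05, -5.97700321e-06]), 'eef_pos': array([ 0.2365768 , -0.46830551,  0.24174395]), 'tcp_rot': array([-1.79927875e+02,  9.62197677e-04,  2.68021646e+01]), 'ft_force': array([ 0.19558262,  0.24611581, -0.84714902]), 'moment': array([ 0.04486736, -0.01499907,  0.01365609]), 'gripper_width': 0.9995860711591168}
```

View pics/top0.png

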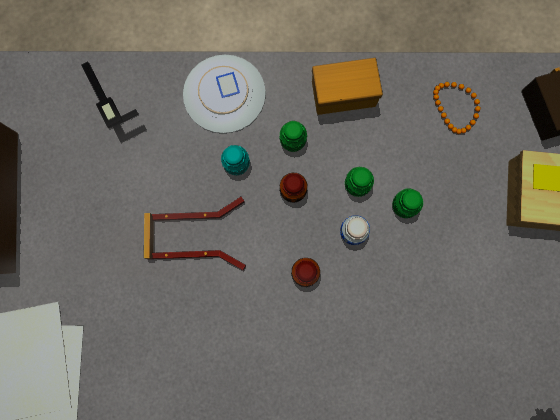

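View pics/side0.png

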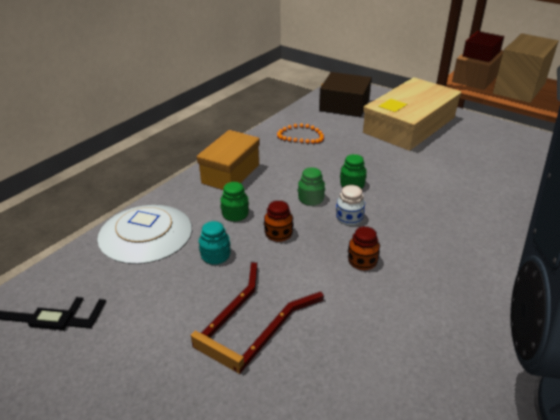

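Top view: amber jars have lids near (293,186) and (306,271), with the porcelain jar at (356,229). The lane has its stop at column ~148 and its mouth at ~220. Next I'll enlarge it.

```bash
cat > h.py <<'E'
import numpy as np, cv2
from scipy.spatial.transform import Rotation as R
from station import bot
def ray(n,z,*ps):
    c=bot.camera_info(n); M=R.from_euler('xyz',c['attitude'],degrees=True).as_matrix(); out=[]
    for u,v in ps:
        d=np.linalg.inv(c['K'])@[u,v,1]; d=M@[d[0],-d[1],-d[2]]
        e=c['eye']; out.append((e+d*(z-e[2])/d[2])[:2])
    return np.array(out)
def proj(n,p):
    c=bot.camera_info(n); M=R.from_euler('xyz',c['attitude'],degrees=True).as_matrix()
    q=M.T@(np.array(p)-c['eye']); q=c['K']@[q[0],-q[1],-q[2]]; return q[:2]/q[2]
E
python3 - <<'E'
from h import *
im=cv2.imread("pics/top0.png")[145:295,135:335]
cv2.imwrite("pics/crop0.png",cv2.resize(im,None,fx=4,fy=4,interpolation=cv2.INTER_CUBIC))
print(ray("top",.07,(293,186),(306,271),(356,229)).round(4))
E
```

```text
[[ 0.6281 -0.0501]
 [ 0.4613 -0.0754]
 [ 0.5429 -0.1728]]
```

View pics/crop0.png

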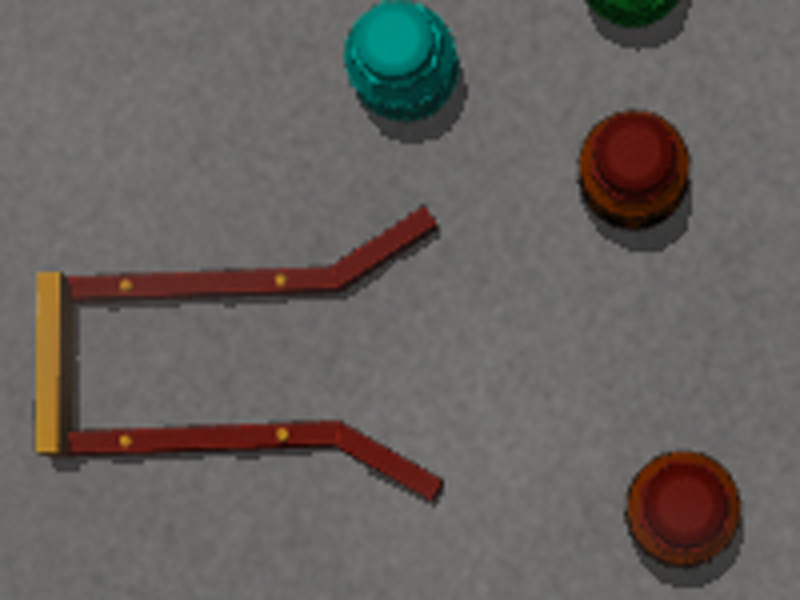

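Crop: lid tops at crop (636,152) and (686,503). Rail dots are at (125,285), (280,280), (125,440) and (282,434), and the stop's inner top edge is at crop x≈61.

Run:
```python
from h import *
f=lambda z,*p: ray("top",z,*[(135+(u-1.5)/4,145+(v-1.5)/4) for u,v in p]).round(4)
print("lids",f(.07,(636,152),(686,503)))
d=f(.014,(125,285),(280,280),(125,440),(282,434)); print("dots",d)
k=f(.014,(335,279),(340,433)); print("kinks",k)
s=f(.03,(61,272),(61,453)); print("stop",s)
tips=f(.014,(424,208),(439,228),(441,482),(434,503)); print("tips",tips)
o=k.mean(0); m=d[1::2].mean(0)-d[::2].mean(0); e=s.mean(0)
print("o",o,"end",e,np.linalg.norm(e-o), "dirs",np.degrees(np.arctan2(*(-m)[::-1])),np.degrees(np.arctan2(*(e-o)[::-1])))
print("porc",ray("top",.07,(356,229)), "turq",ray("top",.07,(234.5,154)), "green",ray("top",.07,(293,130),(360,177),(408,199)))
# side check of jars
print("side lids",ray("side",.07,(279,206),(367,233)))
```

```text
lids [[ 0.6349 -0.0513]
 [ 0.4625 -0.0756]]
dots [[0.5764 0.2116]
 [0.5793 0.1317]
 [0.4965 0.2081]
 [0.4998 0.1282]]
kinks [[0.5799 0.1034]
 [0.5004 0.0987]]
stop [[0.5804 0.2407]
 [0.4885 0.2362]]
tips [[0.6174 0.0582]
 [0.6069 0.0502]
 [0.4758 0.0468]
 [0.4652 0.0501]]
o [0.54015 0.10105] end [0.53445 0.23845] 0.13751818061623705 dirs 92.22187576049002 92.37553702305375
porc [[ 0.54293724 -0.17279917]] turq [[0.69298867 0.06681993]] green [[ 0.74330194 -0.04983541]
 [ 0.64674539 -0.18265629]
 [ 0.60272582 -0.27603914]]
side lids [[ 0.6324336  -0.04677729]
 [ 0.45933346 -0.07179213]]
```

```bash
cat >> h.py <<'E'
def plan(tgt,yaw,n):
    """rows (rot z, tool-frame shift mm) to go straight to tgt, tool down"""
    o=bot.get_obs(); p=np.array(o['eef_pos']); r=R.from_euler('xyz',o['tcp_rot'],degrees=True)
    g=R.from_euler('xyz',[180,0,yaw],degrees=True); w=(r.inv()*g).as_rotvec(degrees=True)
    st=(np.array(tgt)-p)/n*1000; print("w",w.round(2),"f",o['ft_force'].round(1),"t",o['time'])
    for i in range(n):
        q=r*R.from_rotvec(w*i/n,degrees=True)
        print((w/n).round(2).tolist(), q.inv().apply(st).round(1).tolist())
E
python3 -c "
from h import *
plan([.4625,-.0756,.15],92.4,10)"
```

```text
w [-6.00e-02 -4.00e-02 -6.56e+01] f [ 0.2  0.2 -0.8] t 0.1
[-0.01, -0.0, -6.56] [37.9, -24.9, 9.2]
[-0.01, -0.0, -6.56] [40.5, -20.4, 9.2]
[-0.01, -0.0, -6.56] [42.5, -15.6, 9.2]
[-0.01, -0.0, -6.56] [44.0, -10.7, 9.2]
[-0.01, -0.0, -6.56] [45.0, -5.6, 9.2]
[-0.01, -0.0, -6.56] [45.3, -0.4, 9.2]
[-0.01, -0.0, -6.56] [45.0, 4.8, 9.2]
[-0.01, -0.0, -6.56] [44.2, 9.9, 9.2]
[-0.01, -0.0, -6.56] [42.8, 14.9, 9.2]
[-0.01, -0.0, -6.56] [40.8, 19.7, 9.2]
```

Request:
send_rows:
  delta_rot:
    - [0,0,-6.56]
    - [0,0,-6.56]
    - [0,0,-6.56]
    - [0,0,-6.56]
    - [0,0,-6.56]
  delta_pos:
    - [37.9,-24.9,9.2]
    - [40.5,-20.4,9.2]
    - [42.5,-15.6,9.2]
    - [44,-10.7,9.2]
    - [45,-5.6,9.2]
  fingers: [0,0,0,0,0]

```text
time: 0.72
eef_pos: [0.35, -0.2707, 0.1958]
tcp_rot: [-180.0, -0.0, 59.8]
ft_force: [0.0, 0.0, -0.2]
gripper_width: 1.001
```

Request:
send_rows:
  delta_rot:
    - [0,0,-6.56]
    - [0,0,-6.56]
    - [0,0,-6.56]
    - [0,0,-6.56]
    - [0,0,-6.56]
  delta_pos:
    - [45.3,-0.4,9.2]
    - [45,4.8,9.2]
    - [44.2,9.9,9.2]
    - [42.8,14.9,9.2]
    - [40.8,19.7,9.2]
  fingers: [0,0,0,0,0]

```text
time: 1.35
eef_pos: [0.463, -0.0743, 0.1499]
tcp_rot: [-180.0, -0.0, 92.6]
ft_force: [0.3, -0.5, 0.2]
gripper_width: 0.998
```

Request:
send_rows:
  delta_rot:
    - [0,0,0]
    - [0,0,0]
  delta_pos:
    - [0,0,0]
    - [0,0,0]
  fingers: [0,0]

```text
time: 1.6
eef_pos: [0.4621, -0.0758, 0.1501]
tcp_rot: [-179.9, 0.0, 92.4]
ft_force: [-0.4, -0.3, 0.6]
gripper_width: 1.0
```

```bash
python3 -c "
from h import *
plan([.4625,-.0750,.035],92.4,5)
cv2.imwrite('pics/s1.png',bot.snapshot('side'))"
```

```text
w [-0.06  0.   -0.01] f [-0.4 -0.3  0.6] t 1.6
[-0.01, 0.0, -0.0] [0.2, 0.1, 23.0]
[-0.01, 0.0, -0.0] [0.2, 0.1, 23.0]
[-0.01, 0.0, -0.0] [0.2, 0.1, 23.0]
[-0.01, 0.0, -0.0] [0.2, 0.1, 23.0]
[-0.01, 0.0, -0.0] [0.2, 0.1, 23.0]
```

Request:
send_rows:
  delta_rot:
    - [0,0,0]
    - [0,0,0]
    - [0,0,0]
    - [0,0,0]
    - [0,0,0]
  delta_pos:
    - [0,0,23]
    - [0,0,23]
    - [0,0,23]
    - [0,0,23]
    - [0,0,23]
  fingers: [0,0,0,0,0]

```text
time: 2.28
eef_pos: [0.4622, -0.077, 0.035]
tcp_rot: [180.0, 0.0, 92.2]
ft_force: [0.2, 0.2, 0.2]
gripper_width: 1.001
```

```bash
python3 -c "
from h import *
im=bot.snapshot('side')[120:300,280:480]
cv2.imwrite('pics/s2.png',cv2.resize(im,None,fx=3,fy=3,interpolation=cv2.INTER_CUBIC))"
```

```text
(no output)
```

View pics/s2.png

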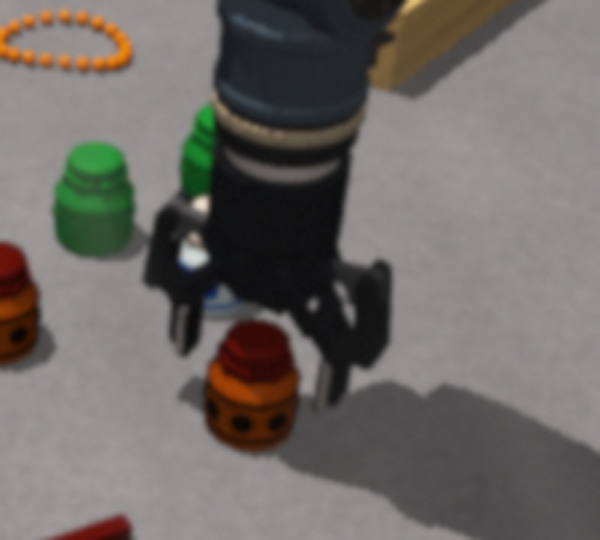

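The side crop shows the jaws straddling the jar, with tips at crop (185,352) and (325,408) and the jar base at (252,447).

```bash
python3 -c "
from h import *
c=lambda p:((proj('side',p)-[280,120])*3+1).round()
for z in(0,.024,.037,.07): print(z,c([.4625,-.0756,z]))
for z in(.024,.037): print('tips',z,[c([.4622+s*.05,-.077+s*.002,z]) for s in(-1,1)])"
```

```text
0 [250. 423.]
0.024 [253. 394.]
0.037 [255. 377.]
0.07 [260. 335.]
tips 0.024 [array([331., 423.]), array([182., 364.])]
tips 0.037 [array([333., 407.]), array([183., 347.])]
```

Request:
send_rows:
  delta_rot:
    - [0,0,0]
    - [0,0,0]
    - [0,0,0]
    - [0,0,0]
    - [0,0,0]
  delta_pos:
    - [0,0,9]
    - [0,0,0]
    - [0,0,0]
    - [0,0,0]
    - [0,0,0]
  fingers: [20,50,70,90,110]

```text
time: 2.95
eef_pos: [0.463, -0.0759, 0.0274]
tcp_rot: [179.9, 0.0, 92.4]
ft_force: [-3.6, -0.6, 11.0]
gripper_width: 0.638
```

Request:
send_rows:
  delta_rot:
    - [0,0,0]
    - [0,0,0]
    - [0,0,0]
    - [0,0,0]
  delta_pos:
    - [0,0,0]
    - [0,0,0]
    - [0,0,0]
    - [0,0,0]
  fingers: [110,110,110,110]

```text
time: 3.45
eef_pos: [0.463, -0.0759, 0.0274]
tcp_rot: [179.9, 0.0, 92.4]
ft_force: [-3.2, -1.4, 10.7]
gripper_width: 0.64
```

```bash
python3 -c "
from h import *
plan([.5465,-.045,.026],92.4,5)
im=bot.snapshot('side')[120:300,280:480]
cv2.imwrite('pics/s3.png',cv2.resize(im,None,fx=3,fy=3,interpolation=cv2.INTER_CUBIC))"
```

```text
w [0.08 0.03 0.  ] f [-3.2 -1.4 10.7] t 3.45
[0.02, 0.01, 0.0] [5.5, 16.9, 0.3]
[0.02, 0.01, 0.0] [5.5, 16.9, 0.3]
[0.02, 0.01, 0.0] [5.5, 16.9, 0.3]
[0.02, 0.01, 0.0] [5.5, 16.9, 0.3]
[0.02, 0.01, 0.0] [5.5, 16.9, 0.3]
```

View pics/s3.png

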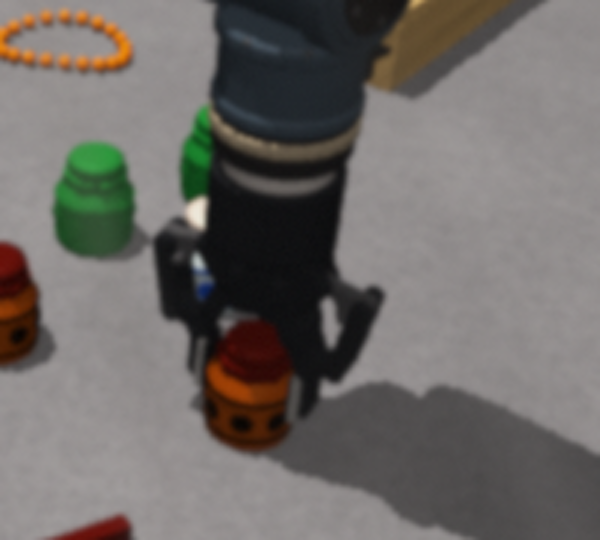

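Gripped: opening 0.64 (≈55 mm), with about 11 N pressing the jar onto the bench. Sliding it now.

Request:
send_rows:
  delta_rot:
    - [0,0,0]
    - [0,0,0]
    - [0,0,0]
    - [0,0,0]
    - [0,0,0]
  delta_pos:
    - [8,7,0]
    - [10,9,0]
    - [10,9,0]
    - [10,9,0]
    - [10,9,0]
  fingers: [110,110,110,110,110]

```text
time: 4.12
eef_pos: [0.5035, -0.0268, 0.0274]
tcp_rot: [180.0, 0.1, 92.4]
ft_force: [-6.8, -6.4, 13.5]
gripper_width: 0.637
```

Request:
send_rows:
  delta_rot:
    - [0,0,0]
    - [0,0,0]
    - [0,0,0]
    - [0,0,0]
    - [0,0,0]
  delta_pos:
    - [10,9,0]
    - [10,9,0]
    - [10,9,0]
    - [10,9,0]
    - [10,5.6,0]
  fingers: [110,110,110,110,110]

```text
time: 4.75
eef_pos: [0.5435, 0.0251, 0.0274]
tcp_rot: [179.9, 0.1, 92.4]
ft_force: [-2.0, -6.5, 10.8]
gripper_width: 0.64
```

Request:
send_rows:
  delta_rot:
    - [0,0,0]
    - [0,0,0]
  delta_pos:
    - [0,0,0]
    - [0,0,0]
  fingers: [110,110]

```text
time: 5.0
eef_pos: [0.5442, 0.0262, 0.0275]
tcp_rot: [179.8, -0.0, 92.4]
ft_force: [1.4, 1.8, 6.0]
gripper_width: 0.637
```

```bash
python3 -c "
from h import *
plan([.5356,.213,.026],92.4,15)
im=bot.snapshot('top')[145:295,135:335]
cv2.imwrite('pics/t4.png',cv2.resize(im,None,fx=4,fy=4,interpolation=cv2.INTER_CUBIC))"
```

```text
w [ 0.15 -0.03  0.03] f [1.4 1.8 6. ] t 5.0
[0.01, -0.0, 0.0] [12.5, -0.0, 0.1]
[0.01, -0.0, 0.0] [12.5, -0.0, 0.1]
[0.01, -0.0, 0.0] [12.5, -0.0, 0.1]
[0.01, -0.0, 0.0] [12.5, -0.0, 0.1]
[0.01, -0.0, 0.0] [12.5, -0.0, 0.1]
[0.01, -0.0, 0.0] [12.5, -0.0, 0.1]
[0.01, -0.0, 0.0] [12.5, -0.0, 0.1]
[0.01, -0.0, 0.0] [12.5, -0.0, 0.1]
[0.01, -0.0, 0.0] [12.5, -0.0, 0.1]
[0.01, -0.0, 0.0] [12.5, -0.0, 0.1]
[0.01, -0.0, 0.0] [12.5, -0.0, 0.1]
[0.01, -0.0, 0.0] [12.5, -0.0, 0.1]
[0.01, -0.0, 0.0] [12.5, -0.0, 0.1]
[0.01, -0.0, 0.0] [12.5, -0.0, 0.1]
[0.01, -0.0, 0.0] [12.5, -0.0, 0.1]
```

View pics/t4.png

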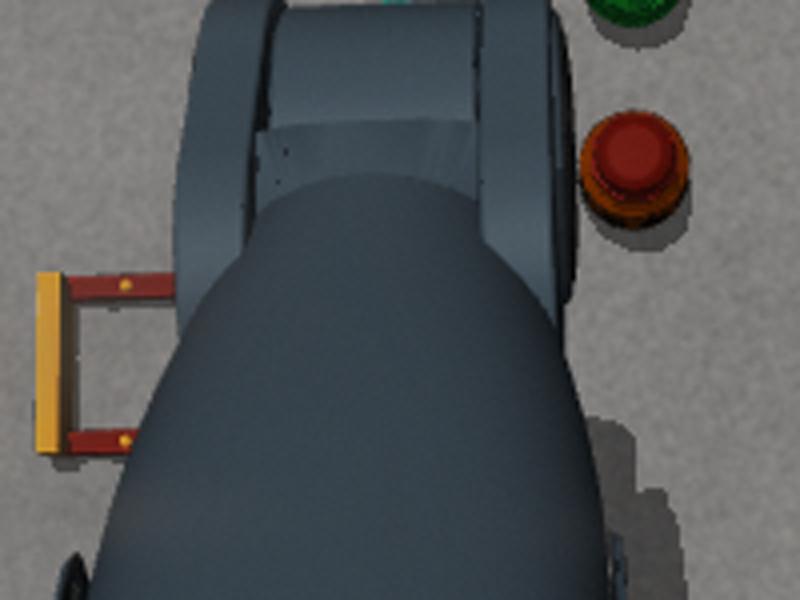

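The arm hides the jar from the top camera. Preload is still downward, so I'll continue into the lane and watch the forces.

Request:
send_rows:
  delta_rot:
    - [0,0,0]
    - [0,0,0]
    - [0,0,0]
    - [0,0,0]
    - [0,0,0]
  delta_pos:
    - [12,0,0]
    - [12,0,0]
    - [12,0,0]
    - [12,0,0]
    - [12,0,0]
  fingers: [110,110,110,110,110]

```text
time: 5.68
eef_pos: [0.5415, 0.0854, 0.0275]
tcp_rot: [179.9, 0.1, 92.4]
ft_force: [-0.1, -5.3, 6.6]
gripper_width: 0.638
```

Request:
send_rows:
  delta_rot:
    - [0,0,0]
    - [0,0,0]
    - [0,0,0]
    - [0,0,0]
    - [0,0,0]
  delta_pos:
    - [12,0,0]
    - [12,0,0]
    - [12,0,0]
    - [12,0,0]
    - [12,0,0]
  fingers: [110,110,110,110,110]

```text
time: 6.3
eef_pos: [0.5389, 0.1454, 0.0275]
tcp_rot: [179.9, 0.1, 92.4]
ft_force: [0.6, -4.9, 6.6]
gripper_width: 0.635
```

Request:
send_rows:
  delta_rot:
    - [0,0,0]
    - [0,0,0]
    - [0,0,0]
    - [0,0,0]
    - [0,0,0]
  delta_pos:
    - [12,0,0]
    - [12,0,0]
    - [12,0,0]
    - [12,0,0]
    - [6,0,0]
  fingers: [110,110,110,110,110]

```text
time: 6.92
eef_pos: [0.5366, 0.1995, 0.0275]
tcp_rot: [179.9, 0.1, 92.4]
ft_force: [0.8, -6.2, 7.5]
gripper_width: 0.636
```

```bash
python3 -c "
from h import *
plan([.5356,.213,.026],92.4,1)
im=bot.snapshot('side')[220:400,160:360]
cv2.imwrite('pics/s5.png',cv2.resize(im,None,fx=3,fy=3,interpolation=cv2.INTER_CUBIC))"
```

```text
w [0.13 0.07 0.  ] f [ 0.8 -6.2  7.5] t 6.925
[0.13, 0.07, 0.0] [13.5, -0.4, 1.4]
```

View pics/s5.png

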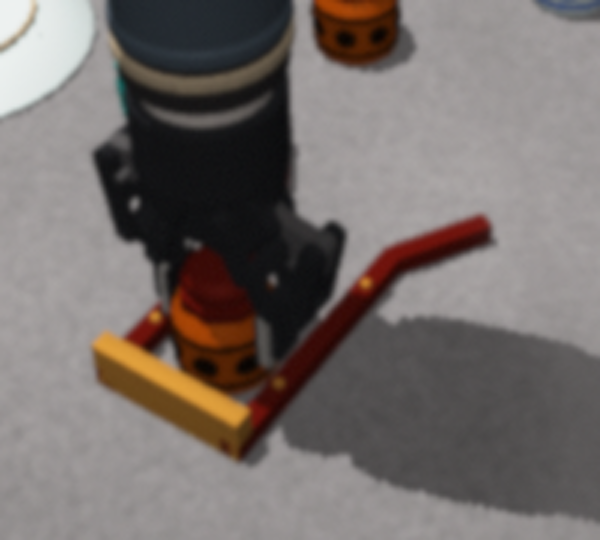

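The jar is inside the rails with a gap of about 1 cm to the stop. Creeping until contact.

Request:
send_rows:
  delta_rot:
    - [0,0,0]
    - [0,0,0]
    - [0,0,0]
    - [0,0,0]
  delta_pos:
    - [3,0,0]
    - [3,0,0]
    - [3,0,0]
    - [2,0,0]
  fingers: [110,110,110,110]

```text
time: 7.48
eef_pos: [0.5361, 0.21, 0.0275]
tcp_rot: [179.9, 0.1, 92.4]
ft_force: [0.9, -5.7, 7.7]
gripper_width: 0.639
```

Request:
send_rows:
  delta_rot:
    - [0,0,0]
    - [0,0,0]
  delta_pos:
    - [1,0,0]
    - [1,0,0]
  fingers: [110,110]

```text
time: 7.72
eef_pos: [0.536, 0.2112, 0.0275]
tcp_rot: [179.9, 0.2, 92.4]
ft_force: [1.5, -11.8, 9.4]
gripper_width: 0.637
```

Request:
send_rows:
  delta_rot:
    - [0,0,0]
    - [0,0,0]
  delta_pos:
    - [1,0,0]
    - [1,0,0]
  fingers: [110,110]

```text
time: 7.98
eef_pos: [0.536, 0.2114, 0.0275]
tcp_rot: [179.9, 0.4, 92.3]
ft_force: [1.4, -21.6, 12.2]
gripper_width: 0.638
```

Request:
send_rows:
  delta_rot:
    - [0,0,0]
    - [0,0,0]
    - [0,0,0]
    - [0,0,0]
    - [0,0,0]
  delta_pos:
    - [-1.5,0,0]
    - [0,0,0]
    - [0,0,0]
    - [0,0,0]
    - [0,0,0]
  fingers: [110,85,60,20,0]

```text
time: 8.6
eef_pos: [0.535, 0.2132, 0.0262]
tcp_rot: [-180.0, -0.0, 92.4]
ft_force: [-0.5, 0.4, 0.4]
gripper_width: 1.002
```

Request:
send_rows:
  delta_rot:
    - [0,0,0]
    - [0,0,0]
    - [0,0,0]
    - [0,0,0]
    - [0,0,0]
  delta_pos:
    - [0,0,0]
    - [0,0,-20]
    - [0,0,-35]
    - [0,0,-35]
    - [0,0,-35]
  fingers: [0,0,0,0,0]

```text
time: 9.22
eef_pos: [0.535, 0.213, 0.1524]
tcp_rot: [-180.0, -0.0, 92.4]
ft_force: [0.7, 0.7, 0.6]
gripper_width: 0.998
```

```bash
python3 -c "
from h import *
plan([.634,-.0505,.15],92.4,9)
im=bot.snapshot('side')[220:400,160:360]
cv2.imwrite('pics/s6.png',cv2.resize(im,None,fx=3,fy=3,interpolation=cv2.INTER_CUBIC))"
```

```text
w [-0.01 -0.    0.01] f [0.7 0.7 0.6] t 9.225
[-0.0, -0.0, 0.0] [-29.7, 9.8, 0.3]
[-0.0, -0.0, 0.0] [-29.7, 9.8, 0.3]
[-0.0, -0.0, 0.0] [-29.7, 9.8, 0.3]
[-0.0, -0.0, 0.0] [-29.7, 9.8, 0.3]
[-0.0, -0.0, 0.0] [-29.7, 9.8, 0.3]
[-0.0, -0.0, 0.0] [-29.7, 9.8, 0.3]
[-0.0, -0.0, 0.0] [-29.7, 9.8, 0.3]
[-0.0, -0.0, 0.0] [-29.7, 9.8, 0.3]
[-0.0, -0.0, 0.0] [-29.7, 9.8, 0.3]
```

View pics/s6.png

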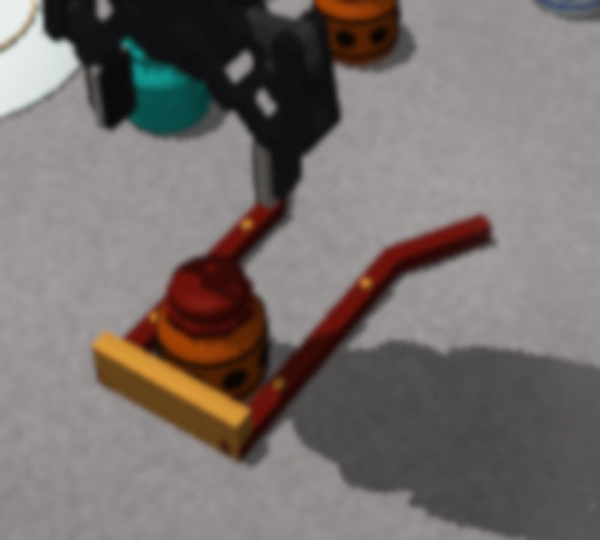

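The jar is at the stop, but its lid looks leftish, so I'll check for a tilt against the projection while moving on to the next jar.

Request:
send_rows:
  delta_rot:
    - [0,0,0]
    - [0,0,0]
    - [0,0,0]
    - [0,0,0]
    - [0,0,0]
  delta_pos:
    - [-29.7,9.8,0]
    - [-29.7,9.8,0]
    - [-29.7,9.8,0]
    - [-29.7,9.8,0]
    - [-29.7,9.8,0]
  fingers: [0,0,0,0,0]

```text
time: 9.9
eef_pos: [0.5906, 0.0658, 0.1511]
tcp_rot: [-180.0, -0.0, 92.4]
ft_force: [-0.4, -0.2, 0.1]
gripper_width: 0.996
```

Request:
send_rows:
  delta_rot:
    - [0,0,0]
    - [0,0,0]
    - [0,0,0]
    - [0,0,0]
    - [0,0,0]
  delta_pos:
    - [-29.7,9.8,0]
    - [-29.7,9.8,0]
    - [-29.7,9.8,0]
    - [-29.7,9.8,0]
    - [0,0,0]
  fingers: [0,0,0,0,0]

```text
time: 10.52
eef_pos: [0.6349, -0.0522, 0.1508]
tcp_rot: [-180.0, 0.0, 92.3]
ft_force: [-0.1, 0.7, -0.5]
gripper_width: 0.999
```

```bash
python3 -c "
from h import *
plan([.634,-.0505,.026],92.4,5)
c=lambda p,o:((proj('side',p)-o)*3+1).round()
for z in(0,.07): print(z,c([.536,.2115,z],[160,220]))
a=bot.snapshot('side')[220:400,160:360]; b=bot.snapshot('top')[170:290,130:250]
f=lambda i,s:cv2.resize(i,s,interpolation=cv2.INTER_CUBIC)
cv2.imwrite('pics/c7.png',np.hstack([f(a,(400,360)),f(b,(360,360))]))"
```

```text
w [-0.01  0.01 -0.14] f [-0.1  0.7 -0.5] t 10.525
[-0.0, 0.0, -0.03] [0.4, -0.2, 25.0]
[-0.0, 0.0, -0.03] [0.4, -0.2, 25.0]
[-0.0, 0.0, -0.03] [0.4, -0.2, 25.0]
[-0.0, 0.0, -0.03] [0.4, -0.2, 25.0]
[-0.0, 0.0, -0.03] [0.4, -0.2, 25.0]
0 [217. 371.]
0.07 [209. 279.]
```

View pics/c7.png

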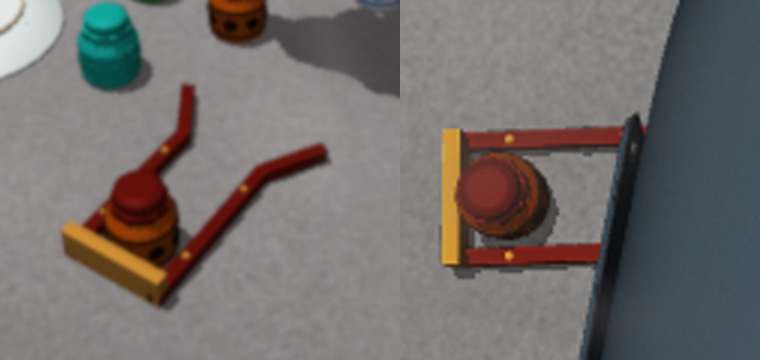

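The first jar stands upright at the stop: its lid is at 3x-crop (208,285) against a predicted (209,279). Now the second jar.

Request:
send_rows:
  delta_rot:
    - [0,0,0]
    - [0,0,0]
    - [0,0,0]
    - [0,0,0]
    - [0,0,0]
  delta_pos:
    - [0,0,25]
    - [0,0,25]
    - [0,0,25]
    - [0,0,25]
    - [0,0,24.5]
  fingers: [0,0,0,0,0]

```text
time: 11.25
eef_pos: [0.634, -0.049, 0.0261]
tcp_rot: [-180.0, -0.0, 92.5]
ft_force: [-0.6, -0.1, -0.1]
gripper_width: 0.998
```

Request:
send_rows:
  delta_rot:
    - [0,0,0]
    - [0,0,0]
    - [0,0,0]
    - [0,0,0]
    - [0,0,0]
  delta_pos:
    - [0,0,0]
    - [0,0,0]
    - [0,0,0]
    - [0,0,0]
    - [0,0,0]
  fingers: [20,50,70,90,110]

```text
time: 11.88
eef_pos: [0.6353, -0.0503, 0.0285]
tcp_rot: [179.9, -0.0, 92.4]
ft_force: [-1.6, 0.3, 9.8]
gripper_width: 0.64
```

Request:
send_rows:
  delta_rot:
    - [0,0,0]
    - [0,0,0]
    - [0,0,0]
    - [0,0,0]
  delta_pos:
    - [0,0,0]
    - [0,0,0]
    - [0,0,0]
    - [0,0,0]
  fingers: [110,110,110,110]

```text
time: 12.38
eef_pos: [0.6353, -0.0502, 0.0285]
tcp_rot: [179.9, -0.0, 92.4]
ft_force: [-2.0, 1.8, 8.8]
gripper_width: 0.638
```

```bash
python3 -c "
from h import *
plan([.5445,.02,.026],92.4,9)"
```

```text
w [ 0.14 -0.01  0.01] f [-2.   1.8  8.8] t 12.375
[0.02, -0.0, 0.0] [8.2, -9.8, 0.3]
[0.02, -0.0, 0.0] [8.2, -9.8, 0.3]
[0.02, -0.0, 0.0] [8.2, -9.8, 0.3]
[0.02, -0.0, 0.0] [8.2, -9.8, 0.3]
[0.02, -0.0, 0.0] [8.2, -9.8, 0.3]
[0.02, -0.0, 0.0] [8.2, -9.8, 0.3]
[0.02, -0.0, 0.0] [8.2, -9.8, 0.3]
[0.02, -0.0, 0.0] [8.2, -9.8, 0.3]
[0.02, -0.0, 0.0] [8.2, -9.8, 0.3]
```

Request:
send_rows:
  delta_rot:
    - [0,0,0]
    - [0,0,0]
    - [0,0,0]
    - [0,0,0]
    - [0,0,0]
  delta_pos:
    - [8.2,-9.8,0]
    - [8.2,-9.8,0]
    - [8.2,-9.8,0]
    - [8.2,-9.8,0]
    - [8.2,-9.8,0]
  fingers: [110,110,110,110,110]

```text
time: 13.0
eef_pos: [0.5859, -0.0119, 0.0286]
tcp_rot: [179.7, 0.1, 92.4]
ft_force: [4.9, -3.0, 5.9]
gripper_width: 0.636
```

Request:
send_rows:
  delta_rot:
    - [0,0,0]
    - [0,0,0]
    - [0,0,0]
    - [0,0,0]
    - [0,0,0]
  delta_pos:
    - [8.2,-9.8,0]
    - [8.2,-9.8,0]
    - [8.2,-9.8,0]
    - [8.2,-9.8,0]
    - [0,0,0]
  fingers: [110,110,110,110,110]

```text
time: 13.62
eef_pos: [0.5443, 0.0202, 0.0285]
tcp_rot: [179.8, -0.0, 92.4]
ft_force: [-0.8, 2.2, 9.9]
gripper_width: 0.638
```

```bash
python3 -c "
from h import *
plan([.5383,.155,.026],92.4,11)"
```

```text
w [ 0.2  -0.02  0.02] f [-0.8  2.2  9.9] t 13.625
[0.02, -0.0, 0.0] [12.3, -0.0, 0.2]
[0.02, -0.0, 0.0] [12.3, -0.0, 0.2]
[0.02, -0.0, 0.0] [12.3, -0.0, 0.2]
[0.02, -0.0, 0.0] [12.3, -0.0, 0.2]
[0.02, -0.0, 0.0] [12.3, -0.0, 0.2]
[0.02, -0.0, 0.0] [12.3, -0.0, 0.2]
[0.02, -0.0, 0.0] [12.3, -0.0, 0.2]
[0.02, -0.0, 0.0] [12.3, -0.0, 0.2]
[0.02, -0.0, 0.0] [12.3, -0.0, 0.2]
[0.02, -0.0, 0.0] [12.3, -0.0, 0.2]
[0.02, -0.0, 0.0] [12.3, -0.0, 0.2]
```

Request:
send_rows:
  delta_rot:
    - [0,0,0]
    - [0,0,0]
    - [0,0,0]
    - [0,0,0]
    - [0,0,0]
  delta_pos:
    - [12,0,0]
    - [12,0,0]
    - [12,0,0]
    - [12,0,0]
    - [12,0,0]
  fingers: [110,110,110,110,110]

```text
time: 14.25
eef_pos: [0.5423, 0.0787, 0.0285]
tcp_rot: [179.8, 0.1, 92.3]
ft_force: [0.6, -8.0, 10.3]
gripper_width: 0.63
```

Request:
send_rows:
  delta_rot:
    - [0,0,0]
    - [0,0,0]
    - [0,0,0]
    - [0,0,0]
    - [0,0,0]
  delta_pos:
    - [12,0,0]
    - [12,0,0]
    - [12,0,0]
    - [12,0,0]
    - [12,0,0]
  fingers: [110,110,110,110,110]

```text
time: 14.88
eef_pos: [0.5397, 0.1387, 0.0285]
tcp_rot: [179.8, 0.1, 92.3]
ft_force: [1.3, -7.8, 10.1]
gripper_width: 0.633
```

Request:
send_rows:
  delta_rot:
    - [0,0,0]
    - [0,0,0]
    - [0,0,0]
    - [0,0,0]
    - [0,0,0]
  delta_pos:
    - [3,0,0]
    - [3,0,0]
    - [3,0,0]
    - [2,0,0]
    - [2,0,0]
  fingers: [110,110,110,110,110]

```text
time: 15.5
eef_pos: [0.5391, 0.1514, 0.0285]
tcp_rot: [179.8, 0.1, 92.3]
ft_force: [1.1, -8.2, 10.8]
gripper_width: 0.636
```

Request:
send_rows:
  delta_rot:
    - [0,0,0]
    - [0,0,0]
  delta_pos:
    - [1,0,0]
    - [1,0,0]
  fingers: [110,110]

```text
time: 15.75
eef_pos: [0.539, 0.1534, 0.0285]
tcp_rot: [179.8, 0.1, 92.3]
ft_force: [1.7, -8.6, 10.3]
gripper_width: 0.637
```

Request:
send_rows:
  delta_rot:
    - [0,0,0]
    - [0,0,0]
  delta_pos:
    - [1,0,0]
    - [1,0,0]
  fingers: [110,110]

```text
time: 16.0
eef_pos: [0.539, 0.1554, 0.0286]
tcp_rot: [179.8, 0.1, 92.3]
ft_force: [1.3, -8.1, 11.4]
gripper_width: 0.64
```

Request:
send_rows:
  delta_rot:
    - [0,0,0]
    - [0,0,0]
  delta_pos:
    - [1,0,0]
    - [1,0,0]
  fingers: [110,110]

```text
time: 16.25
eef_pos: [0.5388, 0.1562, 0.0285]
tcp_rot: [179.8, 0.3, 92.3]
ft_force: [1.2, -16.3, 13.3]
gripper_width: 0.637
```

Request:
send_rows:
  delta_rot:
    - [0,0,0]
    - [0,0,0]
  delta_pos:
    - [1,0,0]
    - [0.5,0,0]
  fingers: [110,110]

```text
time: 16.5
eef_pos: [0.5388, 0.1563, 0.0286]
tcp_rot: [179.8, 0.4, 92.2]
ft_force: [2.1, -21.8, 14.2]
gripper_width: 0.632
```

Request:
send_rows:
  delta_rot:
    - [0,0,0]
    - [0,0,0]
    - [0,0,0]
    - [0,0,0]
    - [0,0,0]
  delta_pos:
    - [-1.5,0,0]
    - [0,0,0]
    - [0,0,0]
    - [0,0,0]
    - [0,0,0]
  fingers: [110,85,60,20,0]

```text
time: 17.12
eef_pos: [0.5372, 0.1588, 0.0267]
tcp_rot: [-180.0, -0.0, 92.4]
ft_force: [-0.1, -0.1, 0.9]
gripper_width: 0.999
```

Request:
send_rows:
  delta_rot:
    - [0,0,0]
    - [0,0,0]
    - [0,0,0]
    - [0,0,0]
    - [0,0,0]
  delta_pos:
    - [0,0,0]
    - [0,0,-20]
    - [0,0,-35]
    - [0,0,-35]
    - [0,0,-35]
  fingers: [0,0,0,0,0]

```text
time: 17.75
eef_pos: [0.5372, 0.1586, 0.1529]
tcp_rot: [-180.0, -0.0, 92.4]
ft_force: [0.4, 0.4, -0.6]
gripper_width: 1.001
```

Request:
send_rows:
  delta_rot:
    - [0,0,0]
    - [0,0,0]
    - [0,0,0]
    - [0,0,0]
    - [0,0,0]
  delta_pos:
    - [-40,0,-10]
    - [-50,0,0]
    - [-50,0,0]
    - [-50,0,0]
    - [-50,0,0]
  fingers: [0,0,0,0,0]

```text
time: 18.38
eef_pos: [0.5474, -0.0827, 0.1619]
tcp_rot: [180.0, -0.0, 92.4]
ft_force: [0.3, 0.3, 0.4]
gripper_width: 0.997
```

```bash
python3 -c "
from h import *
a=bot.snapshot('side')[220:400,160:360]; b=bot.snapshot('top'); cv2.imwrite('pics/top8.png',b); b=b[190:280,130:240]
f=lambda i,s:cv2.resize(i,s,interpolation=cv2.INTER_CUBIC)
cv2.imwrite('pics/c8.png',np.hstack([f(a,(350,315)),f(b,(440,360))[:315]]))
print(bot.get_obs()['time'])"
```

```text
18.475
```

View pics/c8.png

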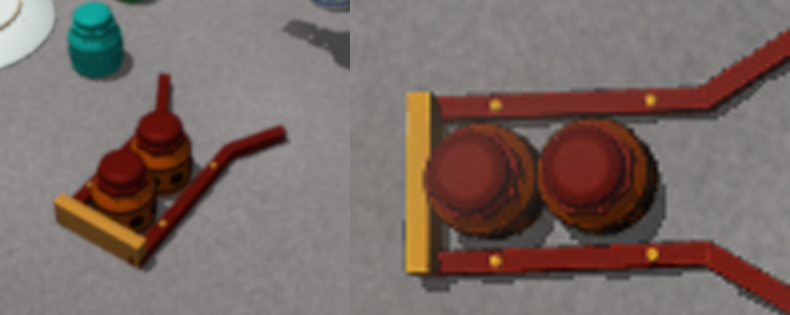

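```bash
python3 -c "
from h import *
q=lambda u,v:(130+(u-1.5-350)/4,190+(v-1.5)/4)
L=ray('top',.07,q(467,173),q(580.5,165)); o=np.array([.5403,.101]);t=np.radians(2.4)
for p in L: d=p-o; print(p.round(4),'lane x,y',(d@[np.cos(t),np.sin(t)]).round(4),(d@[-np.sin(t),np.cos(t)]).round(4))
print(np.linalg.norm(L[0]-L[1]))
im=cv2.imread('pics/top8.png')[185:265,150:210]
a=bot.snapshot('side')[250:350,180:280]
f=lambda i,s:cv2.resize(i,s,interpolation=cv2.INTER_CUBIC)
cv2.imwrite('pics/c9.png',np.hstack([f(cv2.convertScaleAbs(im,alpha=1.8),(390,520)),f(cv2.convertScaleAbs(a,alpha=1.8),(400,400)).repeat(1,0)[:400,:].copy() if 0 else f(cv2.convertScaleAbs(a,alpha=1.8),(400,520))]))"
```

```text
[0.534  0.2105] lane x,y -0.0017 0.1097
[0.5381 0.1555] lane x,y 0.0001 0.0545
0.05519469026261551
```

View pics/c9.png

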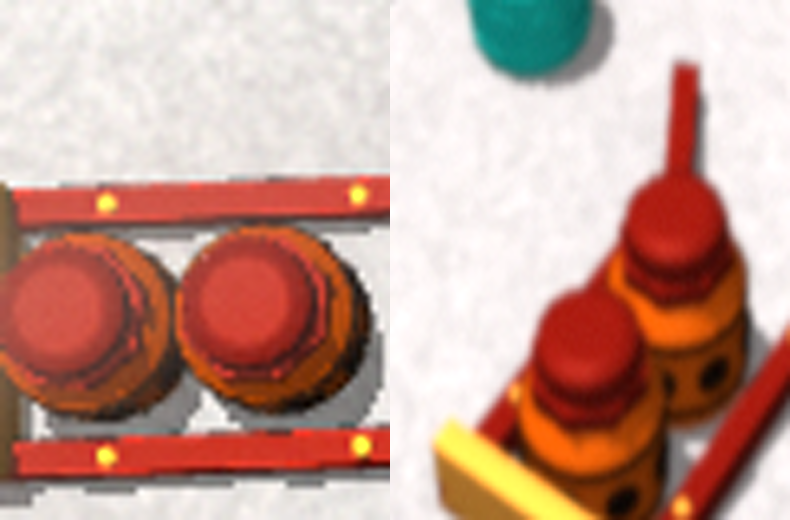

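```bash
python3 -c "
from h import *
o=bot.get_obs(); print(o['time'],o['eef_pos'],o['ft_force'])
print(bot.close_job())"
```

```text
18.525 [ 0.54735388 -0.08333623  0.16166939] [-0.28524848  0.66539333 -0.15655315]
the job is handed in; nothing more can be done
None
```

Both amber jars are standing upright in the lane, and the job was handed in at 18.5 s. I gripped each jar lightly around its body and slid it along the bench, keeping about 6–14 N of downward force on it so it could not lift. I pushed each one home until the forward force reached about 22 N. The jar nearer the robot went in first, up to the brass stop. I then released it and brought the second up against it.

- **First jar against the stop:** its far edge measured 137.7 mm along the lane. I measured the stop face at 137.5 mm, against the stated 140 mm, so it is touching within about 2 mm of camera error.
- **Second jar against the first:** the lid centres are 55.2 mm apart, where touching jars would be 56 mm. No gap shows in the pictures.
- **Clear of everything:** the gripper was empty, 16 cm up and reading almost no force at hand-in.
- **Not checked:** the porcelain jar and the green and turquoise look-alikes were never in the arm's path. I did not measure the porcelain jar's position again at the end.

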